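# Paint jars into the ice cube tray, in reverse order

### The job

Move the four paint jars from the grey rack to the orange ice cube tray, one jar to a cell, in reverse order: the jar that stands leftmost in the grey rack goes into the rightmost cell of the tray, the second from the left into the second from the right, and so on (left and right as the robot sees them). Set each jar down gently, standing upright on the floor of its cell; do not drop one or knock one over.

Things in the scene. Friction and masses are not known exactly. Their poses are not given: they have to be found in the camera images.
- grey_rack: Grey plastic rack, fixed: one row of four open square cells; the jars start here. 246 mm long (its y axis), 66 wide (x), 22 high. Cells 54 x 54 inside, centres at y = -90, -30, 30, 90 mm from its origin (x = 0); walls 6 thick; floor 4 above the desk. Origin: centre of underside, on the desk. y points to the robot's left within 12 degrees. Rack and ice tray lie one behind the other; which is nearer varies.
- ice_tray: Orange silicone ice cube tray, empty, fixed to the desk: one straight row of four open square cells, with exactly the same cell sizes, offsets, wall height (22), floor height (4), origin and axes as the grey rack, plus a thin lip round the rim (outer size 258 x 76 mm).
- jar_red_center (a point): Paint jar with a red lid and a red band on its white body, closed, loose, straight-sided: 34 mm diameter, 72 high, about 90 g. The point is its centre, half-way up (36 above its underside); z is its upright axis. At the start it stands upright on the red swatch in the grey rack. Jars stand about 60 apart: fingers fit on the two sides across the row, above the rack's 22 mm walls.
- jar_yellow_center (a point): Paint jar with a yellow lid and a yellow band on its white body, closed, loose, straight-sided: 34 mm diameter, 72 high, about 90 g. The point is its centre, half-way up (36 above its underside); z is its upright axis. At the start it stands upright on the yellow swatch in the grey rack. Jars stand about 60 apart: fingers fit on the two sides across the row, above the rack's 22 mm walls.
- jar_blue_center (a point): Paint jar with a blue lid and a blue band on its white body, closed, loose, straight-sided: 34 mm diameter, 72 high, about 90 g. The point is its centre, half-way up (36 above its underside); z is its upright axis. At the start it stands upright on the blue swatch in the grey rack. Jars stand about 60 apart: fingers fit on the two sides across the row, above the rack's 22 mm walls.
- jar_green_center (a point): Paint jar with a green lid and a green band on its white body, closed, loose, straight-sided: 34 mm diameter, 72 high, about 90 g. The point is its centre, half-way up (36 above its underside); z is its upright axis. At the start it stands upright on the green swatch in the grey rack. Jars stand about 60 apart: fingers fit on the two sides across the row, above the rack's 22 mm walls.
- swatch_red: Plain red square swatch tile, 46 x 46 x 2 mm, fixed on the floor of one cell of the grey rack (its top 6 above the desk). It stays there and shows in which cell the red jar stood at the start. Origin: centre of its underside.
- swatch_yellow: Plain yellow square swatch tile, 46 x 46 x 2 mm, fixed on the floor of one cell of the grey rack (its top 6 above the desk). It stays there and shows in which cell the yellow jar stood at the start. Origin: centre of its underside.
- swatch_blue: Plain blue square swatch tile, 46 x 46 x 2 mm, fixed on the floor of one cell of the grey rack (its top 6 above the desk). It stays there and shows in which cell the blue jar stood at the start. Origin: centre of its underside.
- swatch_green: Plain green square swatch tile, 46 x 46 x 2 mm, fixed on the floor of one cell of the grey rack (its top 6 above the desk). It stays there and shows in which cell the green jar stood at the start. Origin: centre of its underside.
There are look-alikes about, which are no part of the job. Of the things shaped like the swatch_red, the red one is meant.

How it is judged:
At the end, for the whole second after the job is handed in: Every jar stands upright (within about 7 degrees), at rest, on the floor of the ice tray cell that mirrors the grey-rack cell where it started (its swatch's cell): within 13 mm of that cell's centre along and across the row, and within 5 mm of its standing height (x of jar_red_center in the frame of ice_tray between -0.013 and 0.013 m and z of jar_red_center in the frame of ice_tray between 0.035 and 0.045 m and angle between each of jar_red_center, jar_yellow_center, jar_blue_center, jar_green_center's own z axis and vertical below 0.12 rad and linear speed of each of jar_red, jar_yellow, jar_blue, jar_green below 0.02 m/s and ((y of swatch_red in the frame of grey_rack between -0.11 and -0.07 m and y of jar_red_center in the frame of ice_tray between 0.077 and 0.103 m) or (y of swatch_red in the frame of grey_rack between -0.05 and -0.01 m and y of jar_red_center in the frame of ice_tray between 0.017 and 0.043 m) or (y of swatch_red in the frame of grey_rack between 0.01 and 0.05 m and y of jar_red_center in the frame of ice_tray between -0.043 and -0.017 m) or (y of swatch_red in the frame of grey_rack between 0.07 and 0.11 m and y of jar_red_center in the frame of ice_tray between -0.103 and -0.077 m)) and x of jar_yellow_center in the frame of ice_tray between -0.013 and 0.013 m and z of jar_yellow_center in the frame of ice_tray between 0.035 and 0.045 m and ((y of swatch_yellow in the frame of grey_rack between -0.11 and -0.07 m and y of jar_yellow_center in the frame of ice_tray between 0.077 and 0.103 m) or (y of swatch_yellow in the frame of grey_rack between -0.05 and -0.01 m and y of jar_yellow_center in the frame of ice_tray between 0.017 and 0.043 m) or (y of swatch_yellow in the frame of grey_rack between 0.01 and 0.05 m and y of jar_yellow_center in the frame of ice_tray between -0.043 and -0.017 m) or (y of swatch_yellow in the frame of grey_rack between 0.07 and 0.11 m and y of jar_yellow_center in the frame of ice_tray between -0.103 and -0.077 m)) and x of jar_blue_center in the frame of ice_tray between -0.013 and 0.013 m and z of jar_blue_center in the frame of ice_tray between 0.035 and 0.045 m and ((y of swatch_blue in the frame of grey_rack between -0.11 and -0.07 m and y of jar_blue_center in the frame of ice_tray between 0.077 and 0.103 m) or (y of swatch_blue in the frame of grey_rack between -0.05 and -0.01 m and y of jar_blue_center in the frame of ice_tray between 0.017 and 0.043 m) or (y of swatch_blue in the frame of grey_rack between 0.01 and 0.05 m and y of jar_blue_center in the frame of ice_tray between -0.043 and -0.017 m) or (y of swatch_blue in the frame of grey_rack between 0.07 and 0.11 m and y of jar_blue_center in the frame of ice_tray between -0.103 and -0.077 m)) and x of jar_green_center in the frame of ice_tray between -0.013 and 0.013 m and z of jar_green_center in the frame of ice_tray between 0.035 and 0.045 m and ((y of swatch_green in the frame of grey_rack between -0.11 and -0.07 m and y of jar_green_center in the frame of ice_tray between 0.077 and 0.103 m) or (y of swatch_green in the frame of grey_rack between -0.05 and -0.01 m and y of jar_green_center in the frame of ice_tray between 0.017 and 0.043 m) or (y of swatch_green in the frame of grey_rack between 0.01 and 0.05 m and y of jar_green_center in the frame of ice_tray between -0.043 and -0.017 m) or (y of swatch_green in the frame of grey_rack between 0.07 and 0.11 m and y of jar_green_center in the frame of ice_tray between -0.103 and -0.077 m))); the robot touches nothing.
It fails at once if a jar is tipped over (angle between any of jar_red_center, jar_yellow_center, jar_blue_center, jar_green_center's own z axis and vertical above 0.7 rad).
It fails at once if a jar is dropped from more than about 4 cm (falls faster than 0.9 m/s out of the fingers) ((linear speed of jar_red above 0.9 m/s and contact force between jar_red and the fingers below 0.2 N) or (linear speed of jar_yellow above 0.9 m/s and contact force between jar_yellow and the fingers below 0.2 N) or (linear speed of jar_blue above 0.9 m/s and contact force between jar_blue and the fingers below 0.2 N) or (linear speed of jar_green above 0.9 m/s and contact force between jar_green and the fingers below 0.2 N)).
It also fails if it takes over 80 s, if anything falls off the work surface, if the arm or the gripper's body presses on something with over 40 N, if the wrist force passes 120 N, or if a joint passes its speed limit or range.

### The arm

A 6-joint arm with a two-finger parallel gripper is mounted at the origin on the work surface. World frame = base frame: x ahead of the robot, y to its left, z up, the work surface at z = 0. Lengths are in m, angles in rad, forces in N, time in s.
With the tool pointing down it reaches from about 0.375 to 0.9 m from the base axis. Payload 3.1 kg.
Tool frame: the origin (TCP) lies between the finger pads; the fingertips stand 22 mm ahead of it and the grasp point (between the pads) lies 3 mm ahead of it; z points along the fingers, y is the line along which they close (so a half turn about z gives the same grasp; the last joint's range is limited). The gripper opens to 87 mm and grips with 3 to 60 N. Pads are 19 mm wide; open, the fingers measure 117 mm over their backs; the gripper's body (75 mm by 190 mm) begins 51 mm behind the grasp point.
Start: joints at [-1.528, 0.527, 1.433, -0, 1.181, -0.178], TCP at [0.138, -0.61, 0.245] pointing down, gripper open.
Joint ranges: [-3.08, 3.08], [-0.75, 2.2], [0.22, 2.44], [-1.43, 4.57], [0, 2.65], [-2.85, 2.85]. Speed limits (rad/s): [2.79, 2.79, 3.14, 3.14, 3.14, 3.14].

### API

Orientations are given as a unit quaternion [x, y, z, w].
In Python, from rig import get_obs, camera, get_calibration, hand_in, cut_out gives the robot as it stands.
- The arm moves only by the shell command python3 -m inch 'ROWS' [OPENING] [FORCE]. ROWS is JSON, one flat list of numbers, 6 for each row, row after row: the shift along the tool's x, y, z scaled (see below), then the turn, a rotation vector about the tool's x, y, z scaled (see below). A call has 1 to 20 rows; each row is the pose to reach, as a shift and turn from the pose commanded when the call began, along the tool's axes at that moment; what a row does not reach only later rows make up. The controller multiplies each number of a shift by 0.08 m and each number of a turn by 90 degrees. A row lasts 1/12 s, in which the tool goes at most 41.7 mm and 7.16 degrees, less where a joint would pass 70% of its speed; a pose out of reach is approached as far as the arm can. A call with a number of a shift or a turn outside -1 to 1 is refused whole. A call with a gripper value outside its range is refused whole. OPENING is the finger opening in mm, from 0 to 87, set as the call begins (- or left out, the last holds). The fingers move at their own pace and stop on an object; FORCE is the grip in N (left out, the last holds). Time passes only in rows, so rows that repeat a pose let the fingers close. It gives the time, the measured TCP pose, the force, the opening and the grip force at its end, in the units of the state.
- get_obs(): the state, without advancing time (a new reading comes with each control period).
- camera(name): name is "side" or "top" or "wrist"; returns the picture (384x512x3 uint8, red, green, blue); there is no depth.
- get_calibration(name): a dict with "vertical_fov" (degrees; the focal length in pixels is half the picture's height over the tangent of half this angle, whatever the lens; pixels are square), "cx", "cy" (the principal point, pixels), "T" (4x4, takes a point from camera to world coordinates). Camera axes: x right, y down, z forward; pixel columns grow to the right and rows downward; lengths in m; the calibration is good to about 2 mm. The wrist camera is an equidistant fisheye: a pixel r from the principal point sees the ray r / f radians off the axis. A picture is of the moment at which its call begins: read the wrist's pose just before it. get_calibration takes no time and is no camera call; for the wrist camera it gives the pose at the moment of the call.
- hand_in(): hands the job in; it is judged then, once.
Trained networks look in the newest picture that a camera, given by its name, has taken for a name from the list of things; names that differ only in an ending like _2 or _b are one class to them, and where a whole thing is asked for, a point or a joint stands for the part that bears it (a point fixed in the world has none). Each returns a list of dicts, best first, with "conf" (0 to 1); they miss things now and then, are a little off and sometimes report something else, mostly with a low value. They report only what shows in the picture. A call takes as long as a camera call. They do not tell look-alikes from the thing itself.
- cut_out(camera, thing): "region" (384x512 bool, what is visible of it) and "bbox" ([left, top, right, bottom] in pixels, round what is visible of it).
The state is a dict: "time": time; "q": joint angles; "joint_velocities": joint speeds; "joint_torque": joint torques, N m; "position": TCP position; "tool_rot": TCP orientation; "ft_force": force on the tool from outside, world axes, zero at the start; "moment": the same for the moment, N m; "grip_width": finger opening in m; "grip_force": force on a finger pad.
Only numpy, scipy, OpenCV 4.12 (cv2) and the standard library are available. Lean on these libraries where they do the work, as an engineer would, in place of code of your own. Each camera call takes 0.05 s, during which the arm holds its last target. There are 200 camera calls.

## Working session

There is one attempt and no reset: what is moved stays moved. The work goes in short steps, Python scripts to look and compute and a shell command to move; the robot and the scene stay as the last step left them, time stands still between calls to the robot, and variables do not carry over. Pictures are saved under pics/ and viewed, at most 14 in all, crops included, and the job is handed in when it is done.

```bash
mkdir -p pics; ls
python3 - <<'E'
from rig import *
import cv2,numpy as np
for n in ("top","side"):
    im=camera(n); cv2.imwrite(f"pics/{n}0.png",im[:,:,::-1]); c=get_calibration(n); print(n,c)
    for t in ("grey_rack","ice_tray","jar_red_center","jar_yellow_center","jar_blue_center","jar_green_center","swatch_red"):
        print(t,[(round(d["conf"],2),[int(v) for v in d["bbox"]]) for d in cut_out(n,t)])
o=get_obs();print(o["time"],o["position"],o["tool_rot"])
E
```

```text
pics
top {'vertical_fov': 44.103848341200525, 'cx': 257.5790135913435, 'cy': 188.19733173047453, 'T': array([[ 0.01836577, -0.98394172,  0.17754265,  0.46764707],
       [-0.99918829, -0.01169463,  0.03854865,  0.01063089],
       [-0.03585333, -0.17810651, -0.98335782,  0.84544862],
       [ 0.        ,  0.        ,  0.        ,  1.        ]])}
grey_rack [(0.82, [178, 133, 321, 197])]
ice_tray [(0.61, [189, 234, 344, 297])]
jar_red_center [(0.89, [183, 141, 209, 171])]
jar_yellow_center [(0.79, [288, 159, 308, 187])]
jar_blue_center [(0.92, [219, 147, 241, 180]), (0.41, [186, 150, 211, 173])]
jar_green_center [(0.85, [254, 150, 276, 180])]
swatch_red [(0.89, [201, 85, 235, 114]), (0.81, [146, 97, 178, 128]), (0.48, [183, 150, 214, 172])]
side {'vertical_fov': 51.01257026747125, 'cx': 254.54644754338048, 'cy': 181.7685060187331, 'T': array([[ 9.17707732e-01, -2.43676578e-01,  3.13742322e-01,
         4.07263442e-01],
       [-3.97256222e-01, -5.63150823e-01,  7.24602405e-01,
        -4.95151496e-01],
       [ 1.15612052e-04, -7.89609319e-01, -6.13609901e-01,
         5.13545448e-01],
       [ 0.00000000e+00,  0.00000000e+00,  0.00000000e+00,
         1.00000000e+00]])}
grey_rack [(0.65, [245, 151, 264, 189]), (0.56, [230, 157, 294, 245])]
ice_tray [(0.86, [145, 181, 212, 294])]
jar_red_center [(0.83, [238, 136, 256, 169])]
jar_yellow_center [(0.95, [259, 191, 283, 231])]
jar_blue_center [(0.58, [256, 169, 273, 209])]
jar_green_center [(0.87, [254, 170, 275, 209])]
swatch_red [(0.68, [291, 156, 315, 171]), (0.46, [263, 136, 281, 150])]
0.8 [ 0.13752263 -0.6096701   0.24458074] [9.93856633e-01 1.10675168e-01 5.21086973e-06 1.89725620e-05]
```

Run:
```python
import cv2
a=cv2.imread("pics/top0.png")[60:320,110:390]
cv2.imwrite("pics/top0c.png",cv2.resize(a,None,fx=2.25,fy=2.25,interpolation=cv2.INTER_CUBIC))
```

```text
(no output)
```

View pics/top0c.png

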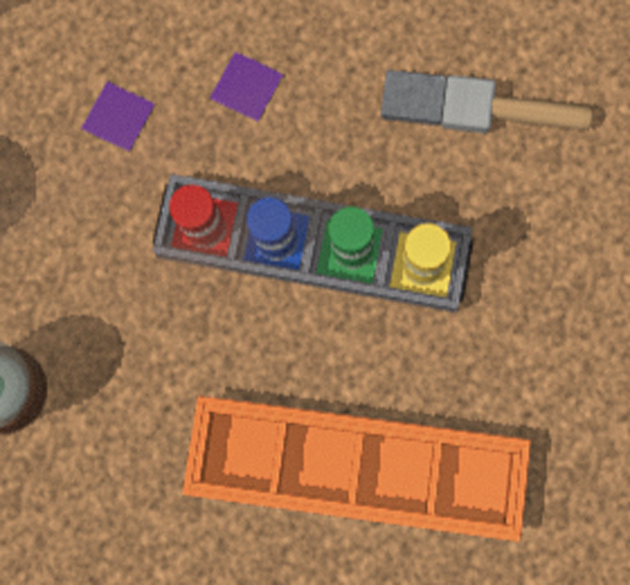

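View pics/side0.png

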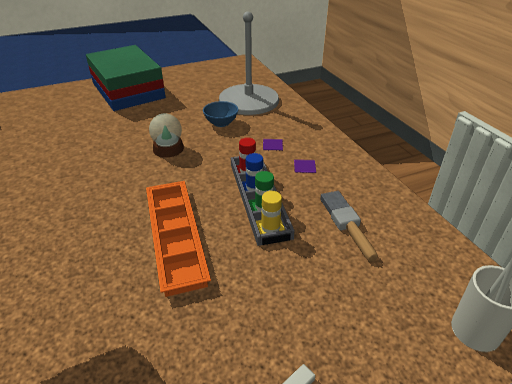

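The top view, at crop scale 2.25 with offset (110,60), shows the grey rack as the farther one. Left to right it holds red (195,155), blue (230,162), green (265,165) and yellow (299,175). The orange tray is empty and nearer, around (267,267). The two other swatches at (162,112) and (219,98) are purple look-alikes on the desk. The red tile at about (200,160), under the red jar, is the one meant, and the crop above confirms it.

```bash
cat > h.py <<'E'
from rig import *
import cv2,numpy as np,json
from scipy.optimize import minimize
from scipy.spatial.transform import Rotation as R
def proj(n,P):
    c=get_calibration(n); f=192/np.tan(np.radians(c["vertical_fov"]/2))
    p=np.c_[P,np.ones(len(P))]@np.linalg.inv(c["T"]).T
    if n=="wrist":
        r=np.hypot(p[:,0],p[:,1]); s=f*np.arctan2(r,p[:,2])/np.maximum(r,1e-9)
        return np.c_[c["cx"]+s*p[:,0],c["cy"]+s*p[:,1]]
    return np.c_[c["cx"]+f*p[:,0]/p[:,2],c["cy"]+f*p[:,1]/p[:,2]]
S=4
def hullmask(uv):
    m=np.zeros((384*S,512*S),np.uint8)
    cv2.fillConvexPoly(m,cv2.convexHull((((uv+.5)*S)).astype(np.float32)).astype(np.int32),1); return m
def fit(views,pts,x0):   # views: {cam: region}; pts in own frame; x=(x,y,yaw)
    T={}
    for n,r in views.items():
        v,u=np.nonzero(r); T[n]=hullmask(np.r_[np.c_[u-.5,v-.5],np.c_[u+.5,v+.5],np.c_[u+.5,v-.5],np.c_[u-.5,v+.5]])
    def cost(x):
        P=pts@R.from_euler("z",x[2] if len(x)>2 else 0).as_matrix().T+[x[0],x[1],0]
        e=0
        for n,t in T.items():
            m=hullmask(proj(n,P)); e+=1-(m&t).sum()/(m|t).sum()
        return e
    s=np.vstack([x0]+[np.add(x0,d) for d in np.diag([.02,.02,.1][:len(x0)])])
    r=minimize(cost,x0,method="Nelder-Mead",options=dict(initial_simplex=s,xatol=2e-4,fatol=1e-4))
    return r.x,r.fun
def box(l,w,h0,h1): return np.array([[a*w/2,b*l/2,h] for a in(-1,1) for b in(-1,1) for h in(h0,h1)])
def cyl(h0,h1,r=.017): return np.array([[r*np.cos(a),r*np.sin(a),h] for a in np.linspace(0,6.28,32) for h in(h0,h1)])
def togo(p,yaw=None):  # shift/turn numbers for the moves
    o=get_obs(); Q=R.from_quat(o["tool_rot"]); d=Q.inv().apply(np.array(p)-o["position"])/.08
    x=Q.as_matrix()[:,0]; y=np.arctan2(x[1],x[0])
    print("t",round(o["time"],2),"pos",o["position"].round(4),"yaw",y.round(4),"go",d.round(3),"turn z",None if yaw is None else round(-(yaw-y)/(np.pi/2),3))
E
python3 - <<'E'
from h import *
R0={}
g=lambda n,t,i=0: cut_out(n,t)[i]["region"]
camera("top");camera("side")
print("tray both",fit({n:g(n,"ice_tray") for n in("top","side")},box(.258,.076,.016,.022),[.4,0,-.1]))
for n in("top","side"): print(n,fit({n:g(n,"ice_tray")},box(.258,.076,0.016,.022),[.4,0,-.1]))
print("rack top",fit({"top":g("top","grey_rack")},box(.246,.066,0,.022),[.55,0,-.1]))
for i,c in enumerate(("red","blue","green","yellow")):
    t=f"jar_{c}_center"
    for v in (("top",),("side",),("top","side")):
        print(c,v,fit({n:g(n,t) for n in v},cyl(.02 if v==("side",) else .006,.078),[.55,.1-.06*i]))
E
```

```text
tray both (array([ 0.47825372,  0.0219156 , -0.11416789]), np.float64(0.10617177146726964))
top (array([ 0.47833207,  0.02229227, -0.11482318]), np.float64(0.028052188462291516))
side (array([ 0.47797659,  0.01612891, -0.1196688 ]), np.float64(0.06219609126613057))
rack top (array([ 0.55,  0.  , -0.1 ]), np.float64(1.0))
red ('top',) (array([0.55, 0.1 ]), np.float64(1.0))
red ('side',) (array([0.55, 0.1 ]), np.float64(1.0))
red ('top', 'side') (array([0.55, 0.1 ]), np.float64(2.0))
blue ('top',) (array([0.55, 0.04]), np.float64(1.0))
blue ('side',) (array([0.55, 0.04]), np.float64(1.0))
blue ('top', 'side') (array([0.55, 0.04]), np.float64(2.0))
green ('top',) (array([ 0.55, -0.02]), np.float64(1.0))Traceback (most recent call last):
  File "<stdin>", line 11, in <module>
  File "<stdin>", line 3, in <lambda>
IndexError: list index out of range
```

Run:
```python
from h import *
def g(n,t):
    for k in range(3):
        r=cut_out(n,t)
        if r: return r[0]["region"]
camera("top");camera("side")
x,f=fit({"top":g("top","grey_rack")},box(.246,.066,0,.022),[.66,.04,-.11]); print("rack",x,f)
for i,c in enumerate(("red","blue","green","yellow")):
    t=f"jar_{c}_center"; s=.09-.06*i; x0=[x[0]-np.sin(x[2])*s,x[1]+np.cos(x[2])*s]
    print(c,"cell",np.round(x0,4),fit({"top":g("top",t)},cyl(.006,.078),x0), fit({"side":g("side",t)},cyl(.02,.078),x0))
print(get_obs()["time"])
togo([.6,0,.2],1.456)
```

```text
rack [ 0.65480587  0.06040914 -0.17795121] 0.058352618116993105
red cell [0.6707 0.149 ] (array([0.66781854, 0.14740136]), np.float64(0.045893177737881485)) (array([0.66790978, 0.14975061]), np.float64(0.20149499835110474))
blue cell [0.6601 0.0899] (array([0.65857418, 0.08959666]), np.float64(0.06438226227175714)) (array([0.65880183, 0.09210279]), np.float64(0.16404783081332153))
green cell [0.6495 0.0309] (array([0.65181364, 0.02819638]), np.float64(0.029831879661231242)) (array([0.6523602 , 0.02793782]), np.float64(0.1584608252202132))
yellow cell [ 0.6389 -0.0282] (array([ 0.63950547, -0.02866719]), np.float64(0.06276150627615062)) (array([ 0.6357387 , -0.03720573]), np.float64(0.1054981203007519))
2.2
t 2.2 pos [ 0.1375 -0.6096  0.2445] yaw 0.2218 go [ 7.316 -6.162  0.557] turn z -0.786
```

```bash
python3 -m inch '[0.5,-0.4,0,0,0,-0.08, 1,-0.84,0,0,0,-0.16, 1,-0.84,0,0,0,-0.24, 1,-0.84,0,0,0,-0.32, 1,-0.84,0,0,0,-0.4, 1,-0.84,0,0,0,-0.48, 1,-0.84,0,0,0,-0.56, 1,-0.84,0,0,0,-0.64, 1,-0.84,0,0,0,-0.72, 1,-0.84,0,0,0,-0.754, 1,-0.84,0,0,0,-0.754]' 87 20
python3 - <<'E'
from h import *
togo([.6395,-.0287,.16],1.406)
E
```

```text
time: 3.12
position: [0.2008, -0.5266, 0.2446]
tool_rot: [0.763, 0.647, -0.0, 0.0]
ft_force: [1.1, -0.7, -0.8]
grip_width: 0.0873
grip_force: 0.0
t 3.12 pos [ 0.2008 -0.5266  0.2446] yaw 1.4071 go [7.034 4.396 1.057] turn z 0.001
```

```bash
python3 -m inch '[0.3,0.18,0,0,0,0, 0.65,0.4,0,0,0,0, 1,0.62,0,0,0,0]' >/dev/null
python3 -m inch '[0.35,0.21,0.05,0,0,0, 0.7,0.42,0.1,0,0,0, 1,0.63,0.15,0,0,0]' >/dev/null
python3 -m inch '[0.35,0.21,0.05,0,0,0, 0.7,0.42,0.1,0,0,0, 1,0.63,0.15,0,0,0]' >/dev/null
python3 -m inch '[0.35,0.21,0.05,0,0,0, 0.7,0.42,0.1,0,0,0, 1,0.63,0.15,0,0,0]' >/dev/null
python3 -m inch '[0.35,0.21,0.05,0,0,0, 0.7,0.42,0.1,0,0,0, 1,0.63,0.15,0,0,0]' >/dev/null
python3 -m inch '[0.35,0.21,0.05,0,0,0, 0.7,0.42,0.1,0,0,0, 1,0.63,0.15,0,0,0]' >/dev/null
python3 -m inch '[0.4,0.25,0.1,0,0,0, 0.7,0.45,0.15,0,0,0, 0.9,0.58,0.2,0,0,0, 1,0.63,0.25,0,0,0, 1,0.63,0.25,0,0,0]'
python3 - <<'E'
from h import *
togo([.6395,-.0287,.16],1.406)
im=camera("wrist")
J={"red":(.6678,.1474),"blue":(.6586,.0896),"green":(.6518,.0282),"yellow":(.6395,-.0287)}
v=im[:,:,::-1].copy()
for c,p in J.items():
    for u in proj("wrist",np.array([[*p,.078],[*p,.006]])): cv2.circle(v,tuple(u.astype(int)),2,(255,0,255),-1)
cv2.imwrite("pics/w1.png",v)
for c,p in J.items():
    r=cut_out("wrist",f"jar_{c}_center")
    if r: print(c,r[0]["conf"],r[0]["bbox"],fit({"wrist":r[0]["region"]},cyl(.006,.078),p))
E
```

```text
time: 5.03
position: [0.6401, -0.0301, 0.1635]
tool_rot: [0.762, 0.647, -0.0, -0.001]
ft_force: [-0.3, -0.4, 0.1]
grip_width: 0.0869
grip_force: 0.0
t 5.03 pos [ 0.6401 -0.0301  0.1635] yaw 1.4075 go [ 0.016 -0.01   0.044] turn z 0.001
red 0.96 [239.9, 2.3, 272.1, 22.6] (array([0.66607536, 0.14496886]), np.float64(0.031377676090864504))
blue 0.97 [233.2, 28.4, 276.6, 77.5] (array([0.65692116, 0.08624356]), np.float64(0.03357211236919422))
green 0.7 [235.5, 102.3, 280.6, 146.1] (array([0.64995285, 0.024135  ]), np.float64(0.04405961457415419))
yellow 0.63 [238.7, 164.2, 274.8, 218.1] (array([ 0.63778176, -0.03240711]), np.float64(0.025607464089139498))
```

View pics/w1.png

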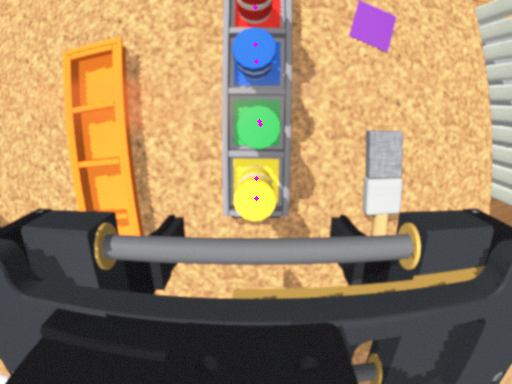

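The wrist view shows the yellow jar below the fingers at (257,195), then green (259,125), blue (255,50) and red (255,10), with the tray on the left. The predictions agree to within about 3 mm. I'll go down on yellow.

```bash
python3 - <<'E'
from h import *
togo([.638,-.0315,.058],1.406)
E
python3 -m inch '[-0.02,-0.02,0.3,0,0,0, -0.02,-0.02,0.6,0,0,0, -0.02,-0.02,0.85,0,0,0, -0.02,-0.02,0.98,0,0,0]' 70
python3 - <<'E'
from h import *
togo([.638,-.0315,.058],1.406)
E
```

```text
t 5.28 pos [ 0.6391 -0.0331  0.1649] yaw 1.4043 go [ 0.017 -0.016  1.336] turn z -0.001
time: 5.62
position: [0.6361, -0.034, 0.0843]
tool_rot: [0.763, 0.646, -0.001, -0.001]
ft_force: [-0.9, -0.1, 0.0]
grip_width: 0.0721
grip_force: 0.0
t 5.62 pos [ 0.6361 -0.034   0.0843] yaw 1.4042 go [0.035 0.02  0.328] turn z -0.001
```

```bash
python3 -m inch '[0.02,0.01,0.15,0,0,0, 0.03,0.01,0.28,0,0,0, 0.03,0.01,0.33,0,0,0, 0.03,0.01,0.33,0,0,0]' 70 >/dev/null
python3 -m inch '[0,0,0,0,0,0, 0,0,0,0,0,0, 0,0,0,0,0,0, 0,0,0,0,0,0, 0,0,0,0,0,0, 0,0,0,0,0,0]' 20 20
python3 -m inch '[0,0,-0.1,0,0,0, 0,0,-0.3,0,0,0, 0,0,-0.6,0,0,0, 0,0,-0.9,0,0,0, 0,0,-1,0,0,0, 0,0,-1,0,0,0]'
python3 - <<'E'
from h import *
T=(.477,.0185,-.115)
for i,c in enumerate(("yellow","green","blue","red")):
    s=.09-.06*i; print(c,round(T[0]-np.sin(T[2])*s,4),round(T[1]+np.cos(T[2])*s,4))
togo([T[0]-np.sin(T[2])*.09,T[1]+np.cos(T[2])*.09,.138],1.456)
E
```

```text
time: 6.45
position: [0.6393, -0.0308, 0.0601]
tool_rot: [0.763, 0.647, 0.0, 0.0]
ft_force: [-0.2, 0.1, -0.1]
grip_width: 0.0382
grip_force: 0.0
time: 6.95
position: [0.6409, -0.0312, 0.1427]
tool_rot: [0.763, 0.647, 0.002, 0.002]
ft_force: [0.2, 1.2, -0.4]
grip_width: 0.0324
grip_force: 20.0
yellow 0.4873 0.1079
green 0.4804 0.0483
blue 0.4736 -0.0113
red 0.4667 -0.0709
t 6.95 pos [ 0.6409 -0.0312  0.1427] yaw 1.4063 go [ 1.4   -2.179  0.046] turn z -0.032
```

```bash
python3 -m inch '[0,-0.2,0,0,0,0, 0,-0.5,0,0,0,0, 0.1,-0.85,0,0,0,0, 0.2,-1,0,0,0,0]' >/dev/null
python3 -m inch '[0.3,-0.3,0,0,0,0, 0.6,-0.6,0,0,0,-0.03, 0.9,-0.9,0,0,0,-0.03, 1,-1,0,0,0,-0.03, 1,-1,0,0,0,-0.03]'
python3 - <<'E'
from h import *
T=(.477,.0185,-.115)
togo([.4873,.1079,.138],1.456)
im=camera("wrist").copy();v=im[:,:,::-1].copy()
c,s=np.cos(T[2]),np.sin(T[2])
w=lambda a,b,z:[T[0]+c*a-s*b,T[1]+s*a+c*b,z]
for u in proj("wrist",np.array([w(a,b,.022) for a in(-.038,.038) for b in (-.129,.129)]+[w(0,b,.004) for b in(.09,.03,-.03,-.09)])):
    print(u.round()); cv2.circle(v,tuple(u.astype(int)),3,(255,0,255),-1)
sd=camera("side")[:,:,::-1]
cv2.imwrite("pics/w2.png",np.hstack([cv2.resize(v,(400,300)),cv2.resize(sd[110:310,90:330],(400,333))[:300]]))
r=cut_out("wrist","ice_tray")
if r: print(r[0]["conf"],r[0]["bbox"])
r=cut_out("side","jar_yellow_center")
o=get_obs()["position"]
if r:
  print(r[0]["conf"],r[0]["bbox"])
  for dz in (-.065,-.06,-.055,-.05,-.045): print(dz,fit({"side":r[0]["region"]},cyl(0,.072)+[0,0,o[2]+dz],o[:2]))
E
```

```text
time: 7.7
position: [0.4934, 0.0922, 0.1386]
tool_rot: [0.746, 0.666, -0.002, -0.002]
ft_force: [-0.4, -0.4, -1.0]
grip_width: 0.0324
grip_force: 20.0
t 7.7 pos [0.4934 0.0922 0.1386] yaw 1.4567 go [ 0.187 -0.097  0.008] turn z 0.0
[216. 355.]
[201. 130.]
[280. 355.]
[288. 130.]
[246. 170.]
[246. 229.]
[247. 280.]
[248. 323.]
0.66 [206.0, 129.3, 292.7, 290.2]
```

View pics/w2.png

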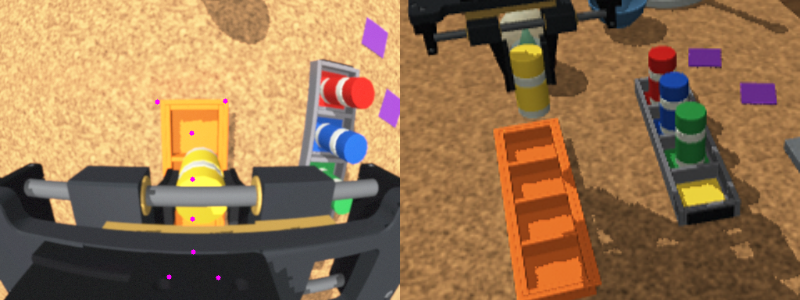

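The wrist view puts the tray rim about 4 px right of the prediction, so I'll use tray x = 0.480. The side crop shows the yellow jar held upright above the leftmost cells, with only the yellow swatch left in its rack cell.

```bash
python3 -m inch '[0.1,-0.03,0.1,0,0,0, 0.18,-0.06,0.3,0,0,0, 0.18,-0.06,0.55,0,0,0, 0.18,-0.06,0.75,0,0,0, 0.18,-0.06,0.85,0,0,0, 0.18,-0.06,0.85,0,0,0, 0.18,-0.06,0.85,0,0,0]'
python3 -m inch '[0,0,0.03,0,0,0, 0,0,0.03,0,0,0]'
python3 - <<'E'
from h import *
togo([.490,.1079,.0565],1.456)
camera("side");r=cut_out("side","jar_yellow_center");o=get_obs()["position"]
if r:
  print(r[0]["conf"],r[0]["bbox"])
  for dz in (-.062,-.057,-.052,-.047): print(dz,fit({"side":r[0]["region"]},cyl(0.01,.072)+[0,0,o[2]+dz],o[:2]))
E
```

```text
time: 8.48
position: [0.4942, 0.1047, 0.0713]
tool_rot: [0.748, 0.664, -0.0, -0.0]
ft_force: [0.4, 0.8, -0.7]
grip_width: 0.0327
grip_force: 20.0
time: 8.65
position: [0.4946, 0.1048, 0.0698]
tool_rot: [0.748, 0.664, 0.001, 0.001]
ft_force: [0.3, 0.5, -0.3]
grip_width: 0.0324
grip_force: 20.0
t 8.65 pos [0.4946 0.1048 0.0698] yaw 1.453 go [ 0.031 -0.062  0.166] turn z -0.002
0.59 [159.0, 164.4, 184.4, 203.1]
-0.062 (array([0.49690527, 0.10424802]), np.float64(0.08374679213002567))
-0.057 (array([0.49570895, 0.09786972]), np.float64(0.06940063091482651))
-0.052 (array([0.49480853, 0.09321056]), np.float64(0.06084296397008837))
-0.047 (array([0.4939069 , 0.08662838]), np.float64(0.05079580088046054))
```

```bash
python3 -m inch '[0.03,-0.06,0.03,0,0,0, 0.03,-0.06,0.05,0,0,0, 0.03,-0.06,0.05,0,0,0]'
python3 -m inch '[0,0,0.03,0,0,0, 0,0,0.03,0,0,0]'
python3 -m inch '[0,0,0.03,0,0,0, 0,0,0.03,0,0,0]'
```

```text
time: 9.0
position: [0.4887, 0.1081, 0.0652]
tool_rot: [0.747, 0.665, -0.0, -0.0]
ft_force: [0.7, -1.2, -0.0]
grip_width: 0.0323
grip_force: 20.0
time: 9.17
position: [0.4894, 0.1079, 0.0627]
tool_rot: [0.747, 0.664, -0.0, -0.0]
ft_force: [-0.0, -0.6, -0.6]
grip_width: 0.0328
grip_force: 20.0
time: 9.33
position: [0.4896, 0.1079, 0.0619]
tool_rot: [0.747, 0.664, 0.0, 0.0]
ft_force: [-2.5, -0.3, 12.4]
grip_width: 0.032
grip_force: 20.0
```

```bash
python3 -m inch '[0,0,0,0,0,0, 0,0,0,0,0,0, 0,0,0,0,0,0, 0,0,0,0,0,0, 0,0,0,0,0,0, 0,0,-0.1,0,0,0, 0,0,-0.3,0,0,0]' 65 >/dev/null
python3 -m inch '[0,0,-0.3,0,0,0, 0,0,-0.6,0,0,0, 0,0,-0.9,0,0,0, 0,0,-1,0,0,0, 0,0,-1,0,0,0]'
python3 - <<'E'
from h import *
togo([.6505,.0255,.15],1.406)
E
```

```text
time: 10.33
position: [0.4909, 0.108, 0.1669]
tool_rot: [0.747, 0.664, 0.002, 0.002]
ft_force: [0.5, 0.4, 0.5]
grip_width: 0.0651
grip_force: 0.0
t 10.33 pos [0.4909 0.108  0.1669] yaw 1.4534 go [-0.79   2.1    0.222] turn z 0.03
```

```bash
python3 -m inch '[-0.1,0.3,0,0,0,0, -0.2,0.65,0,0,0,0, -0.4,1,0,0,0,0, -0.4,1,0,0,0,0]' >/dev/null
python3 -m inch '[-0.1,0.4,0,0,0,0.03, -0.2,0.75,0.1,0,0,0.03, -0.39,1,0.2,0,0,0.03, -0.39,1,0.2,0,0,0.03, -0.39,1,0.2,0,0,0.03]' >/dev/null
python3 - <<'E'
from h import *
togo([.6505,.0255,.15],1.406)
camera("wrist");r=cut_out("wrist","jar_green_center")
for d in r[:2]: print(d["conf"],d["bbox"],fit({"wrist":d["region"]},cyl(.006,.078),[.6505,.0255]))
camera("side");r=cut_out("side","jar_yellow_center")
for d in r[:2]: print(d["conf"],d["bbox"],fit({"side":d["region"]},cyl(.01,.076),[.489,.1079]))
togo([.6505,.0255,.058],1.406)
E
```

```text
t 11.08 pos [0.6401 0.0256 0.146 ] yaw 1.4044 go [ 0.02   0.128 -0.051] turn z -0.001
0.98 [249.1, 163.3, 293.5, 222.6] (array([0.65017972, 0.02874273]), np.float64(0.03347651775486826))
0.87 [156.2, 168.5, 182.4, 204.9] (array([0.49193993, 0.11077154]), np.float64(0.0570640462029135))
t 11.28 pos [0.6395 0.0272 0.1481] yaw 1.4069 go [1.000e-03 1.410e-01 1.126e+00] turn z 0.001
```

```bash
python3 -m inch '[0,0.13,0,0,0,0, 0,0.13,0.3,0,0,0, 0,0.13,0.6,0,0,0, 0,0.13,0.9,0,0,0, 0,0.13,0.97,0,0,0, 0,0.13,0.97,0,0,0]' 65
python3 - <<'E'
from h import *
togo([.6505,.0265,.058],1.406)
E
python3 -m inch '[0,0,0.08,0,0,0, 0,0,0.13,0,0,0, 0,0,0.13,0,0,0]' >/dev/null
python3 -m inch '[0,0,0,0,0,0, 0,0,0,0,0,0, 0,0,0,0,0,0, 0,0,0,0,0,0, 0,0,0,0,0,0, 0,0,0,0,0,0, 0,0,0,0,0,0, 0,0,0,0,0,0]' 20 20
python3 -m inch '[0,0,-0.1,0,0,0, 0,0,-0.3,0,0,0, 0,0,-0.6,0,0,0, 0,0,-0.9,0,0,0, 0,0,-1,0,0,0, 0,0,-1,0,0,0]'
python3 - <<'E'
from h import *
togo([.483,.0483,.142],1.456)
E
```

```text
time: 11.78
position: [0.649, 0.0255, 0.0692]
tool_rot: [0.763, 0.647, -0.002, -0.002]
ft_force: [-1.2, 0.7, -0.1]
grip_width: 0.0654
grip_force: 0.0
t 11.78 pos [0.649  0.0255 0.0692] yaw 1.4069 go [0.015 0.017 0.14 ] turn z 0.001
time: 12.7
position: [0.6512, 0.0246, 0.0607]
tool_rot: [0.763, 0.647, -0.0, -0.0]
ft_force: [-0.9, -0.1, 1.9]
grip_width: 0.0323
grip_force: 20.0
time: 13.2
position: [0.6531, 0.0245, 0.1435]
tool_rot: [0.763, 0.647, 0.002, 0.002]
ft_force: [0.9, -0.3, -0.9]
grip_width: 0.0323
grip_force: 20.0
t 13.2 pos [0.6531 0.0245 0.1435] yaw 1.4062 go [-0.055 -2.146  0.006] turn z -0.032
```

```bash
python3 -m inch '[0,-0.2,0,0,0,0, 0,-0.5,0,0,0,0, -0.02,-0.85,0,0,0,0, -0.02,-1,0,0,0,0]' >/dev/null
python3 -m inch '[0,-0.3,0,0,0,0, -0.02,-0.6,0,0,0,-0.03, -0.02,-0.9,0,0,0,-0.03, -0.02,-1,0,0,0,-0.03, -0.02,-1,0,0,0,-0.03, -0.02,-1,0,0,0,-0.03]' >/dev/null
python3 - <<'E'
from h import *
togo([.483,.0483,.07],1.456)
E
```

```text
t 14.03 pos [0.4939 0.0476 0.1403] yaw 1.4532 go [-0.007 -0.138  0.879] turn z -0.002
```

```bash
python3 -m inch '[0,-0.1,0.1,0,0,0, 0,-0.13,0.3,0,0,0, 0,-0.13,0.55,0,0,0, 0,-0.13,0.75,0,0,0, 0,-0.13,0.88,0,0,0, 0,-0.13,0.93,0,0,0, 0,-0.13,0.93,0,0,0]'
python3 -m inch '[0,0,0.03,0,0,0, 0,0,0.03,0,0,0]'
python3 -m inch '[0,0,0.03,0,0,0, 0,0,0.03,0,0,0]'
python3 -m inch '[0,0,0.03,0,0,0, 0,0,0.03,0,0,0]'
```

```text
time: 14.62
position: [0.484, 0.0486, 0.065]
tool_rot: [0.748, 0.664, 0.0, 0.0]
ft_force: [-0.0, -0.3, -0.4]
grip_width: 0.0324
grip_force: 20.0
time: 14.78
position: [0.4836, 0.0488, 0.0639]
tool_rot: [0.747, 0.664, 0.001, 0.001]
ft_force: [0.8, 0.5, -0.1]
grip_width: 0.0327
grip_force: 20.0
time: 14.95
position: [0.4829, 0.0489, 0.0616]
tool_rot: [0.747, 0.664, 0.0, 0.0]
ft_force: [0.8, -0.1, -1.7]
grip_width: 0.0326
grip_force: 20.0
time: 15.12
position: [0.4825, 0.0489, 0.059]
tool_rot: [0.747, 0.664, 0.0, 0.0]
ft_force: [-0.2, 1.3, -1.0]
grip_width: 0.0323
grip_force: 20.0
```

```bash
python3 -m inch '[0,0,0.025,0,0,0, 0,0,0.025,0,0,0]'
python3 -m inch '[0,0,0.015,0,0,0, 0,0,0.015,0,0,0]'
```

```text
time: 15.28
position: [0.4826, 0.049, 0.0584]
tool_rot: [0.747, 0.664, 0.0, 0.0]
ft_force: [-2.2, 0.5, 10.8]
grip_width: 0.0326
grip_force: 20.0
time: 15.45
position: [0.4826, 0.049, 0.0581]
tool_rot: [0.747, 0.665, 0.0, 0.001]
ft_force: [-3.2, -0.4, 21.0]
grip_width: 0.0327
grip_force: 20.0
```

Green is down. Release it and go on to blue.

```bash
python3 -m inch '[0,0,0,0,0,0, 0,0,0,0,0,0, 0,0,0,0,0,0, 0,0,0,0,0,0, 0,0,0,0,0,0, 0,0,-0.1,0,0,0, 0,0,-0.3,0,0,0]' 65 >/dev/null
python3 -m inch '[0,0,-0.3,0,0,0, 0,0,-0.6,0,0,0, 0,0,-0.9,0,0,0, 0,0,-1,0,0,0, 0,0,-1,0,0,0]'
python3 - <<'E'
from h import *
togo([.6575,.0875,.15],1.406)
v=camera("top")[:,:,::-1]; s=camera("side")[:,:,::-1]
cv2.imwrite("pics/chk.png",np.hstack([cv2.resize(v[120:320,150:390],(400,333)),cv2.resize(s[110:310,110:350],(400,333))]))
E
```

```text
time: 16.45
position: [0.4839, 0.0489, 0.1619]
tool_rot: [0.747, 0.664, 0.002, 0.002]
ft_force: [0.6, -0.2, -0.3]
grip_width: 0.065
grip_force: 0.0
t 16.45 pos [0.4839 0.0489 0.1619] yaw 1.4536 go [0.734 2.098 0.16 ] turn z 0.03
```

View pics/chk.png

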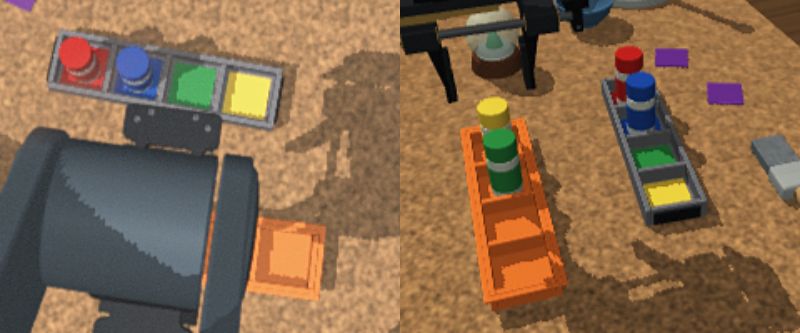

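The side crop (right half) shows yellow at (493,115) and green at (503,160), both upright in the two leftmost tray cells. Blue and red are still in the rack, and blue is next.

```bash
python3 -m inch '[0.1,0.3,0,0,0,0, 0.2,0.65,0,0,0,0, 0.37,1,0,0,0,0, 0.37,1,0,0,0,0]' >/dev/null
python3 -m inch '[0.1,0.4,0,0,0,0.03, 0.2,0.75,0.1,0,0,0.03, 0.33,1,0.15,0,0,0.03, 0.33,1,0.15,0,0,0.03, 0.33,1,0.15,0,0,0.03]' >/dev/null
python3 - <<'E'
from h import *
camera("wrist");r=cut_out("wrist","jar_blue_center")
for d in r[:2]: print(d["conf"],d["bbox"],fit({"wrist":d["region"]},cyl(.006,.078),[.6575,.0875]))
togo([.6575,.0875,.058],1.406)
E
```

```text
0.86 [249.9, 167.7, 293.8, 223.8] (array([0.65640358, 0.08839769]), np.float64(0.040804630637858885))
t 17.4 pos [0.6459 0.0857 0.146 ] yaw 1.4063 go [0.047 0.145 1.099] turn z 0.0
```

```bash
python3 -m inch '[0.04,0.14,0,0,0,0, 0.04,0.14,0.3,0,0,0, 0.04,0.14,0.6,0,0,0, 0.04,0.14,0.9,0,0,0, 0.04,0.14,0.97,0,0,0, 0.04,0.14,0.97,0,0,0]' 65
python3 -m inch '[0,0,0.08,0,0,0, 0,0,0.12,0,0,0, 0,0,0.12,0,0,0]' >/dev/null
python3 -m inch '[0,0,0,0,0,0, 0,0,0,0,0,0, 0,0,0,0,0,0, 0,0,0,0,0,0, 0,0,0,0,0,0, 0,0,0,0,0,0, 0,0,0,0,0,0, 0,0,0,0,0,0]' 20 20
python3 -m inch '[0,0,-0.1,0,0,0, 0,0,-0.3,0,0,0, 0,0,-0.6,0,0,0, 0,0,-0.9,0,0,0, 0,0,-1,0,0,0, 0,0,-1,0,0,0]'
python3 - <<'E'
from h import *
togo([.476,-.0113,.142],1.456)
E
```

```text
time: 17.9
position: [0.6566, 0.0869, 0.0679]
tool_rot: [0.763, 0.646, -0.002, -0.002]
ft_force: [-0.2, 0.6, 0.6]
grip_width: 0.0652
grip_force: 0.0
time: 18.82
position: [0.6592, 0.0872, 0.0607]
tool_rot: [0.763, 0.647, -0.0, -0.0]
ft_force: [-0.9, -0.2, 2.0]
grip_width: 0.0326
grip_force: 20.0
time: 19.32
position: [0.6616, 0.0871, 0.1436]
tool_rot: [0.763, 0.647, 0.002, 0.002]
ft_force: [0.9, -1.3, -1.2]
grip_width: 0.0326
grip_force: 20.0
t 19.32 pos [0.6616 0.0871 0.1436] yaw 1.4062 go [-1.593 -2.088  0.005] turn z -0.032
```

```bash
python3 -m inch '[0,-0.2,0,0,0,0, -0.2,-0.5,-0.05,0,0,0, -0.5,-0.8,-0.1,0,0,0, -0.8,-1,-0.1,0,0,0, -0.8,-1,-0.1,0,0,0]' >/dev/null
python3 -m inch '[-0.2,-0.3,0,0,0,0, -0.5,-0.6,0,0,0,-0.03, -0.8,-0.9,0,0,0,-0.03, -0.8,-1,0,0,0,-0.03, -0.8,-1,0,0,0,-0.03, -0.8,-1,0,0,0,-0.03]' >/dev/null
python3 - <<'E'
from h import *
togo([.476,-.0113,.064],1.456)
E
```

```text
t 20.23 pos [ 0.4814 -0.0129  0.1482] yaw 1.4524 go [ 0.011 -0.07   1.052] turn z -0.002
```

```bash
python3 -m inch '[0.01,-0.07,0.1,0,0,0, 0.01,-0.07,0.3,0,0,0, 0.01,-0.07,0.55,0,0,0, 0.01,-0.07,0.75,0,0,0, 0.01,-0.07,0.9,0,0,0, 0.01,-0.07,1,0,0,0, 0.01,-0.07,1,0,0,0]' >/dev/null
python3 -m inch '[0,0,0.03,0,0,0, 0,0,0.06,0,0,0, 0,0,0.06,0,0,0]'
python3 -m inch '[0,0,0.025,0,0,0, 0,0,0.025,0,0,0]'
python3 -m inch '[0,0,0.025,0,0,0, 0,0,0.025,0,0,0]'
```

```text
time: 21.07
position: [0.4759, -0.0114, 0.0639]
tool_rot: [0.747, 0.664, 0.0, 0.0]
ft_force: [-0.1, -0.1, -1.3]
grip_width: 0.0325
grip_force: 20.0
time: 21.23
position: [0.4755, -0.0115, 0.062]
tool_rot: [0.747, 0.664, 0.0, 0.0]
ft_force: [0.2, -0.0, -1.2]
grip_width: 0.0324
grip_force: 20.0
time: 21.4
position: [0.4753, -0.0115, 0.0598]
tool_rot: [0.747, 0.664, 0.0, 0.0]
ft_force: [-1.2, 0.4, -1.4]
grip_width: 0.0327
grip_force: 20.0
```

```bash
python3 -m inch '[0,0,0.02,0,0,0, 0,0,0.02,0,0,0]'
python3 -m inch '[0,0,0.015,0,0,0, 0,0,0.015,0,0,0]'
```

```text
time: 21.57
position: [0.4754, -0.0116, 0.0585]
tool_rot: [0.747, 0.664, 0.0, 0.0]
ft_force: [-0.4, -0.4, 3.0]
grip_width: 0.0327
grip_force: 20.0
time: 21.73
position: [0.4753, -0.0115, 0.0584]
tool_rot: [0.747, 0.664, 0.0, 0.0]
ft_force: [-2.4, -0.2, 13.9]
grip_width: 0.0323
grip_force: 20.0
```

```bash
python3 -m inch '[0,0,0,0,0,0, 0,0,0,0,0,0, 0,0,0,0,0,0, 0,0,0,0,0,0, 0,0,0,0,0,0, 0,0,-0.1,0,0,0, 0,0,-0.3,0,0,0]' 65 >/dev/null
python3 -m inch '[0,0,-0.3,0,0,0, 0,0,-0.6,0,0,0, 0,0,-0.9,0,0,0, 0,0,-1,0,0,0, 0,0,-1,0,0,0]'
python3 - <<'E'
from h import *
togo([.6665,.1465,.15],1.406)
E
```

```text
time: 22.73
position: [0.4766, -0.0117, 0.1631]
tool_rot: [0.747, 0.664, 0.001, 0.002]
ft_force: [-0.8, 0.6, -0.6]
grip_width: 0.0649
grip_force: 0.0
t 22.73 pos [ 0.4766 -0.0117  0.1631] yaw 1.4535 go [2.242 2.125 0.173] turn z 0.03
```

```bash
python3 -m inch '[0.3,0.3,0,0,0,0, 0.65,0.65,0,0,0,0, 0.95,0.95,0,0,0,0, 0.95,0.95,0,0,0,0]' >/dev/null
python3 -m inch '[0.35,0.3,0,0,0,0, 0.7,0.6,0.05,0,0,0.03, 1,0.9,0.15,0,0,0.03, 1,0.9,0.15,0,0,0.03]' >/dev/null
python3 -m inch '[0.2,0.1,0,0,0,0, 0.25,0.2,0,0,0,0, 0.25,0.2,0,0,0,0, 0.25,0.2,0,0,0,0]' >/dev/null
python3 - <<'E'
from h import *
camera("wrist");r=cut_out("wrist","jar_red_center")
for d in r[:2]: print(d["conf"],d["bbox"],fit({"wrist":d["region"]},cyl(.006,.078),[.6665,.1465]))
togo([.6665,.1465,.058],1.406)
E
```

```text
0.9 [251.2, 163.8, 289.5, 218.5] (array([0.66702162, 0.14741706]), np.float64(0.06794373822975519))
0.46 [236.5, 141.4, 305.2, 289.2] (array([0.65274657, 0.09461199]), np.float64(0.7723856904193869))
t 23.83 pos [0.6581 0.1424 0.148 ] yaw 1.4057 go [0.069 0.098 1.124] turn z -0.0
```

```bash
python3 -m inch '[0.06,0.1,0,0,0,0, 0.06,0.1,0.3,0,0,0, 0.06,0.1,0.6,0,0,0, 0.06,0.1,0.9,0,0,0, 0.06,0.1,0.97,0,0,0, 0.06,0.1,0.97,0,0,0]' 65
python3 -m inch '[0,0,0.08,0,0,0, 0,0,0.13,0,0,0, 0,0,0.13,0,0,0]' >/dev/null
python3 -m inch '[0,0,0,0,0,0, 0,0,0,0,0,0, 0,0,0,0,0,0, 0,0,0,0,0,0, 0,0,0,0,0,0, 0,0,0,0,0,0, 0,0,0,0,0,0, 0,0,0,0,0,0]' 20 20
python3 -m inch '[0,0,-0.1,0,0,0, 0,0,-0.3,0,0,0, 0,0,-0.6,0,0,0, 0,0,-0.9,0,0,0, 0,0,-1,0,0,0, 0,0,-1,0,0,0]'
python3 - <<'E'
from h import *
togo([.469,-.0709,.145],1.456)
E
```

```text
time: 24.33
position: [0.6658, 0.1459, 0.069]
tool_rot: [0.763, 0.646, -0.002, -0.002]
ft_force: [0.3, -0.1, 1.0]
grip_width: 0.0648
grip_force: 0.0
time: 25.25
position: [0.6681, 0.1467, 0.0611]
tool_rot: [0.763, 0.647, -0.0, -0.0]
ft_force: [-0.7, 0.5, 2.5]
grip_width: 0.0324
grip_force: 20.0
time: 25.75
position: [0.6703, 0.1468, 0.1441]
tool_rot: [0.763, 0.647, 0.003, 0.002]
ft_force: [0.4, 0.4, -1.2]
grip_width: 0.0326
grip_force: 20.0
t 25.75 pos [0.6703 0.1468 0.1441] yaw 1.4062 go [-3.096 -2.036 -0.029] turn z -0.032
```

```bash
python3 -m inch '[-0.15,-0.1,-0.1,0,0,0, -0.5,-0.2,-0.2,0,0,0, -0.85,-0.4,-0.2,0,0,0, -1,-0.5,-0.2,0,0,0, -1,-0.5,-0.2,0,0,0]' >/dev/null
python3 -m inch '[-0.3,-0.2,0,0,0,0, -0.65,-0.45,0,0,0,0, -1,-0.7,0,0,0,0, -1,-0.7,0,0,0,0]' >/dev/null
python3 -m inch '[-0.35,-0.25,0,0,0,0, -0.7,-0.5,0,0,0,-0.03, -1,-0.75,0,0,0,-0.03, -1,-0.75,0,0,0,-0.03, -1,-0.75,0,0,0,-0.03]' >/dev/null
python3 - <<'E'
from h import *
togo([.469,-.0709,.064],1.456)
E
```

```text
t 26.92 pos [ 0.4748 -0.0649  0.1564] yaw 1.4506 go [-0.084 -0.061  1.155] turn z -0.003
```

```bash
python3 -m inch '[-0.08,-0.06,0.1,0,0,0, -0.08,-0.06,0.3,0,0,0, -0.08,-0.06,0.55,0,0,0, -0.08,-0.06,0.75,0,0,0, -0.08,-0.06,0.9,0,0,0, -0.08,-0.06,1,0,0,0, -0.08,-0.06,1,0,0,0]' >/dev/null
python3 -m inch '[0,0,0.05,0,0,0, 0,0,0.12,0,0,0, 0,0,0.14,0,0,0, 0,0,0.14,0,0,0]'
python3 -m inch '[0,0,0.03,0,0,0, 0,0,0.03,0,0,0]'
python3 -m inch '[0,0,0.025,0,0,0, 0,0,0.025,0,0,0]'
```

```text
time: 27.83
position: [0.4697, -0.0703, 0.0657]
tool_rot: [0.747, 0.664, 0.0, 0.0]
ft_force: [-0.3, -0.9, -1.3]
grip_width: 0.0324
grip_force: 20.0
time: 28.0
position: [0.4696, -0.0704, 0.0634]
tool_rot: [0.747, 0.664, 0.0, 0.0]
ft_force: [0.6, -0.6, -0.3]
grip_width: 0.0325
grip_force: 20.0
time: 28.17
position: [0.4695, -0.0704, 0.0613]
tool_rot: [0.747, 0.664, 0.0, 0.0]
ft_force: [0.1, 1.0, -1.3]
grip_width: 0.0325
grip_force: 20.0
```

```bash
python3 -m inch '[0,0,0.02,0,0,0, 0,0,0.02,0,0,0]'
python3 -m inch '[0,0,0.02,0,0,0, 0,0,0.02,0,0,0]'
```

```text
time: 28.33
position: [0.4695, -0.0704, 0.0596]
tool_rot: [0.747, 0.664, -0.0, -0.0]
ft_force: [-0.5, 0.0, -1.2]
grip_width: 0.0325
grip_force: 20.0
time: 28.5
position: [0.4695, -0.0704, 0.0589]
tool_rot: [0.747, 0.664, 0.0, 0.0]
ft_force: [-1.1, -0.5, 7.3]
grip_width: 0.0327
grip_force: 20.0
```

Contact on the floor. Release, rise and move aside to the right.

```bash
python3 -m inch '[0,0,0,0,0,0, 0,0,0,0,0,0, 0,0,0,0,0,0, 0,0,0,0,0,0, 0,0,0,0,0,0, 0,0,-0.1,0,0,0, 0,0,-0.3,0,0,0]' 65 >/dev/null
python3 -m inch '[0,0,-0.3,0,0,0, 0,0,-0.6,0,0,0, 0,0,-0.9,0,0,0, 0,0,-1,0,0,0]' >/dev/null
python3 -m inch '[-0.3,0,-0.3,0,0,0, -0.6,0,-0.6,0,0,0, -1,0,-0.6,0,0,0, -1,0,-0.6,0,0,0]' >/dev/null
python3 -m inch '[-0.4,0,0,0,0,0, -0.8,0,0,0,0,0, -1,0,0,0,0,0]' >/dev/null
python3 -m inch '[-0.4,0,0,0,0,0, -0.8,0,0,0,0,0, -1,0,0,0,0,0, -1,0,0,0,0,0]'
python3 - <<'E'
from h import *
v=camera("top")[:,:,::-1].copy(); s=camera("side")[:,:,::-1]
T=(.479,.0195,-.115)
Rm=R.from_euler("z",T[2]).as_matrix().T
for i,c in enumerate(("yellow","green","blue","red")):
    x0=[T[0]-np.sin(T[2])*(.09-.06*i),T[1]+np.cos(T[2])*(.09-.06*i)]
    r=cut_out("top",f"jar_{c}_center")
    if r: 
        x,f=fit({"top":r[0]["region"]},cyl(.004,.076),x0)
        a=np.array([x[0]-.4783,x[1]-.0223]); print(c,f, "tray frame x,y", (R.from_euler("z",.1148).as_matrix()[:2,:2]@a).round(4))
cv2.imwrite("pics/end.png",np.hstack([cv2.resize(v[150:320,160:364],(400,333)),cv2.resize(s[110:310,110:350],(400,333))]))
E
```

```text
time: 30.33
position: [0.4413, -0.3119, 0.2096]
tool_rot: [0.749, 0.663, -0.0, 0.001]
ft_force: [-0.4, -0.7, -0.1]
grip_width: 0.0647
grip_force: 0.0
yellow 0.04799780581459134 tray frame x,y [0.0028 0.0887]
green 0.028798727128082735 tray frame x,y [0.0026 0.0304]
blue 0.06739096205321993 tray frame x,y [ 0.0016 -0.0309]
red 0.05102040816326525 tray frame x,y [ 0.0024 -0.092 ]
```

View pics/end.png

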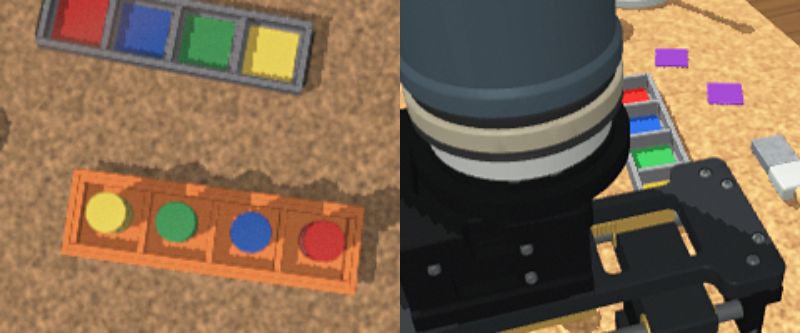

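The top crop shows yellow (107,213), green (176,222), blue (250,232) and red (322,241) standing upright in the tray. Each is within 3 mm of its cell centre, in reverse of the rack order.

```bash
python3 -c "
from rig import hand_in
print(hand_in())"
```

```text
the job is handed in; nothing more can be done
None
```

I moved all four jars to the orange tray in reverse order (yellow, green, blue, red from the left) and handed the job in; the last top picture showed each upright and within about 3 mm of its cell centre, and no verdict came back.

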